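# Swap the wrong loop tool in a clay-tool kit

## Robot

A 7-joint arm with a two-finger parallel gripper is mounted at the origin on the work surface. World frame = base frame: x ahead of the robot, y to its left, z up, the work surface at z = 0. Lengths are in m, angles in rad, forces in N, time in s.
With the tool pointing down it reaches from about 0.4 to 0.925 m from the base axis. Payload 4.1 kg.
Tool frame: the origin (TCP) lies on the centre line of the jaws, within the pads' length; the fingertips stand 11 mm ahead of it and the grasp point (between the pads) lies 8 mm behind it; z points along the fingers, y is the line along which they close (so a half turn about z gives the same grasp; the last joint's range is limited). The gripper opens to 85 mm and grips with 20 to 120 N. Pads are 22 mm wide; open, the fingers measure 114 mm over their backs; the gripper's body (76 mm by 85 mm) begins 54 mm behind the grasp point. The pads swing forward as they close: fully open they stand 13 mm farther back than shut.
Start: joints at [-1.264, 0.398, 0.045, 1.537, -0.019, 1.207, -0.051], TCP at [0.257, 0.597, 0.242] pointing down, gripper open.
Joint ranges: [-2.82, 2.82], [-0.49, 2.23], [-1.37, 1.46], [0, 2.46], [-1.36, 4.5], [0.23, 2], [-2.94, 2.94]. Speed limits (rad/s): [2.57, 2.57, 3.14, 3.14, 3.14, 3.14, 3.14].

## Interface

Orientations are given as a unit quaternion [w, x, y, z].
In Python, from cell import ctrl, viewer gives the robot as it stands. Calls block until the motion is done:
- ctrl.move_ptp(position, orientation): joint-space move of the TCP to a pose.
- ctrl.move_linear(position, ori=None, feed=0.15, max_force=None): straight line of the TCP; ori=None keeps the orientation; feed is the mean speed in m/s. With max_force (N) it stops when the force on the tool has changed by that much, and returns True; else False.
- ctrl.movej(angles): joint-space move.
- ctrl.ungrasp() and ctrl.gripper_close(f_grip=None): open the fingers fully, or close them until they stop; f_grip is the grip in N (None keeps the last).
- ctrl.pause(seconds).
- ctrl.solve_ik(position, orientation): joint angles nearest the present ones, or None.
- viewer.snapshot(name): name is "scene" or "side" or "wrist"; returns the picture (420x560x3 uint8, blue, green, red); there is no depth.
- viewer.camera_model(name): a dict with "camera_matrix" (3x3 intrinsics, pixels), "extrinsics" (4x4, takes a point from camera to world coordinates). Camera axes: x right, y up, looking along -z (the intrinsics and any distortion apply to the point x, -y, -z); pixel columns grow to the right and rows downward; lengths in m; the calibration is good to about 2 mm. A picture is of the moment at which its call begins: read the wrist's pose just before it. camera_model takes no time and is no camera call; for the wrist camera it gives the pose at the moment of the call.
A pose or a line that the arm cannot do raises ctrl.PlanningError and nothing moves.
- ctrl.close_job(): hands the job in; it is judged then, once.
Readings, each from a call of its own:
- ctrl.read_time(): time.
- ctrl.read_q(): joint angles.
- ctrl.read_joint_vel(): joint speeds.
- ctrl.read_joint_efforts(): joint torques, N m.
- ctrl.read_tcp_pos(): TCP position.
- ctrl.read_tool_rot(): TCP orientation.
- ctrl.read_wrist_force(): force on the tool from outside, world axes, zero at the start.
- ctrl.read_wrist_torque(): the same for the moment, N m.
- ctrl.read_gripper_width(): finger opening in m.
- ctrl.read_gripper_force(): force on a finger pad.
Only numpy, scipy, OpenCV 4.12 (cv2) and the standard library are available. Lean on these libraries where they do the work, as an engineer would, in place of code of your own. Each camera call takes 0.05 s, during which the arm holds its last target. There are 200 camera calls.

## Task

The clay class's sloping rack should hold four alike loop tools, wide loop and full-length handle, but one of them has a narrow loop. Take that one out and lay it flat in a free place of the stock rest, handle across both bars and loop pointing the same way as the others, then fit the matching tool from stock into the emptied slot, fully home on both rails, held by its spring under the catch. Leave the other tools and everything else on the table as they are.

Things in the scene. Friction and masses are not known exactly. Their poses are not given: they have to be found in the camera images.
- rack: Fixed wooden clay-tool rack sloping 25 deg, its high side towards the robot, its face away. Origin: centre of the plane on which the handles' undersides lie; x UP the slope (roughly towards the robot), y across, z out of the slope. Four slots 54 mm apart along y, each for one tool, plain handle end (foot) down the slope. A tool comes out by pressing it 8 mm down the slope (over 6) against its plunger to clear the catch, then lifting it out.
- catch (a point): Middle of the catch plates, rack x 62, y 0, z 18 mm. Wall at rack x 60 to 68 mm, against which handles' shoulders bear, with an open-topped notch 12 mm wide per slot for the tool's neck. Steel plates cap it between the notches, z 15.5 to 20, overhanging down the slope to x 56: they hook 4 mm over a seated handle.
- lower_rail (a point): Rack x -54, y 0, z 0 mm, on the lower rail. Handles rest at z 0 on this rail (top x -84 to -44 mm) and the upper rail (x 44 to 60); between them the board is 26 mm lower: room for fingers beside and under a handle. Cheeks 8 mm high, 21 mm apart, x -62 to -46, centre each foot.
- plunger0 (a joint): Sprung steel plunger at the foot of slot 0 (each slot has the same): 15 mm wide, z 0.5 to 15 mm. Value: m pressed down the slope; 0 free (face at rack x -56 mm), 0.004 with a tool home (-60), 0.018 at its stop (-74). Pushes up the slope with 2 N + 0.4 N per mm. Its top has no lead-in: a tool lowered flat lands on it.
- slot0 (a point): Slot 0, rack y = -81 mm: where the middle of the underside of a home 120 mm handle lies (rack x = z = 0). Fitting is like a battery: tool about 12 deg steeper than the slope, foot lowest, set on the lower rail before the plunger (foot at x -48 mm); press 8 mm past home; lower the other end onto the upper rail; let the spring drive it up under the catch.
- slot1 (a point): Slot 1, rack y = -27 mm; as slot 0.
- slot2 (a point): Slot 2, rack y = 27 mm; as slot 0.
- slot3 (a point): Slot 3, rack y = 81 mm; as slot 0.
- stock: Fixed: plywood base 160 x 236 x 8 mm with two bars along y at x -38 and 38 mm, 12 wide, tops at z 34. Tools lie flat across both bars, working ends to +x, which is roughly towards the robot. Studs 14 mm high, 8 thick, on the bars at y -108, -54, 0, 54, 108 part four places, centred at y -81, -27, 27, 81 mm; the last (+81) is empty at the start. Origin: under its centre, z up.
- kit_a: A proper kit tool, home in one of the rack's slots: loop tool with a WIDE wire loop, 34 mm across. Origin: middle of the handle's underside; x along the tool to its working end, z out of its top. Handle of pale wood 120 long x 16 wide x 14 thick (mm), then a steel neck 6 thick and 20 long on the handle's centre line, then the steel end, 42 long. About 60 g.
- kit_b: A proper kit tool, home in one of the rack's slots: loop tool with a WIDE wire loop, 34 mm across. Origin: middle of the handle's underside; x along the tool to its working end, z out of its top. Handle of pale wood 120 long x 16 wide x 14 thick (mm), then a steel neck 6 thick and 20 long on the handle's centre line, then the steel end, 42 long. About 60 g.
- kit_c: A proper kit tool, home in one of the rack's slots: loop tool with a WIDE wire loop, 34 mm across. Origin: middle of the handle's underside; x along the tool to its working end, z out of its top. Handle of pale wood 120 long x 16 wide x 14 thick (mm), then a steel neck 6 thick and 20 long on the handle's centre line, then the steel end, 42 long. About 60 g.
- wrong: The wrong tool, home in one of the rack's slots (any of the four): its wire loop is NARROW, 14 mm across. Origin: middle of the handle's underside; x along the tool to its working end, z out of its top. Handle of pale wood 120 long x 16 wide x 14 thick (mm), then a steel neck 6 thick and 20 long on the handle's centre line, then the steel end, 42 long. About 60 g.
- right: The correct tool, lying in one of the first three places of the stock rest: WIDE loop, 34 mm across, and a full 120 mm handle, just like the kit's. Origin: middle of the handle's underside; x along the tool to its working end, z out of its top. Handle of pale wood 120 long x 16 wide x 14 thick (mm), then a steel neck 6 thick and 20 long on the handle's centre line, then the steel end, 42 long. About 60 g.
- short: Stock tool that does not suit: wide 34 mm loop but a short handle, 95 mm, otherwise the same. Lies on the stock rest. Origin: middle of the handle's underside, x to the loop.
- blade: Stock tool that does not suit: flat steel blade 12 mm wide instead of a loop, 120 mm handle. Lies on the stock rest. Origin: middle of the handle's underside, x to the blade.
- pinch_pot: Bystander. Small terracotta pinch pot, 56 mm across, 42 mm high, standing between rack and stock rest. Origin: centre of its underside.
- water_mug: Bystander. White mug, 80 mm across, 90 mm high. Origin: centre of its underside.
- pencil: Bystander. Pencil, 180 mm long, lying. Origin: middle of its underside.
- stamp_block: Bystander. Dark wooden stamp block 50 x 50 x 35 mm. Origin: centre of its underside.
- slip_jar: Bystander. Glass jar, 70 mm across, 90 mm high. Origin: centre of its underside.
- wrong_end (a point): Tip of the narrow loop, on the wrong tool at x = 122, z = 7 mm.

How it is judged:
By the outcome, as a careful person would: the job done as asked, in the order asked, and still so for the second after the job is handed in, with the robot touching nothing.
It also fails if it takes over 64 s, if anything falls off the work surface, if the arm or the gripper's body presses on something with over 40 N, if the wrist force passes 120 N, or if a joint passes its speed limit or range.

## Working session

There is one attempt and no reset: what is moved stays moved. The work goes in short steps, each a Python script; the robot and the scene stay as the last script left them, time stands still between calls to the robot, and variables do not carry over. Pictures are saved under pics/ and viewed, at most 11 in all, crops included, and the job is handed in when it is done.

```bash
ls; mkdir -p pics
python3 - <<'E'
from cell import ctrl, viewer
import cv2,numpy as np
for n in("scene","side"):
    cv2.imwrite(f"pics/{n}0.png",viewer.snapshot(n)); c=viewer.camera_model(n); print(n,{k:(np.round(v,4).tolist() if hasattr(v,'shape') or isinstance(v,list) else v) for k,v in c.items()})
print(ctrl.read_time(),ctrl.read_tool_rot())
E
```

```text
pics
scene {'camera_matrix': [[426.7007, 0.0, 286.149], [0.0, 426.7007, 212.174], [0.0, 0.0, 1.0]], 'extrinsics': [[0.828, -0.4542, 0.3287, 0.9066], [0.5604, 0.6522, -0.5104, -0.4757], [0.0174, 0.6069, 0.7946, 0.8546], [0.0, 0.0, 0.0, 1.0]]}
side {'camera_matrix': [[515.29, 0.0, 281.5042], [0.0, 515.29, 221.6121], [0.0, 0.0, 1.0]], 'extrinsics': [[0.9454, 0.1724, -0.2767, 0.3291], [-0.3259, 0.4758, -0.817, -0.8041], [-0.0092, 0.8625, 0.506, 0.6067], [0.0, 0.0, 0.0, 1.0]]}
0.1 [-1.24210848e-04  2.01431917e-01  9.79502117e-01 -8.77274939e-04]
```

View pics/scene0.png

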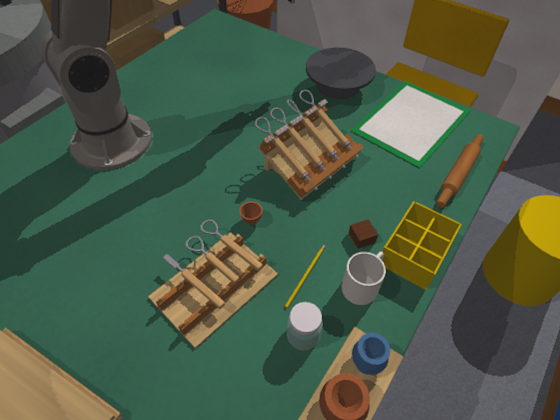

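View pics/side0.png

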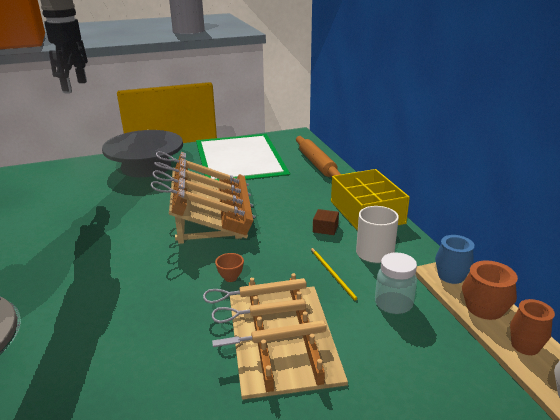

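Scene: the rack is around px (310,150) with four loops at about (265-310,100-130). The stock rest is around (215,290): blade in the place next to the empty one, then two loop tools. The pot is at (250,212) between them. Next come rough positions and closer wrist views.

```bash
cat > h.py <<'E'
from cell import ctrl, viewer
import cv2, numpy as np
from scipy.spatial.transform import Rotation as R
def ray(c,px):
    K=np.array(c["camera_matrix"]);E=np.array(c["extrinsics"])
    u,v=px; d=np.array([(u-K[0,2])/K[0,0],-(v-K[1,2])/K[1,1],-1.]); d=E[:3,:3]@d
    return E[:3,3],d/np.linalg.norm(d)
def onplane(c,px,z):
    o,d=ray(c,px); return o+d*(z-o[2])/d[2]
def onpl(c,px,p0,n):
    o,d=ray(c,px); return o+d*((p0-o)@n)/(d@n)
def tri(c1,p1,c2,p2):
    (o1,d1),(o2,d2)=ray(c1,p1),ray(c2,p2)
    s=np.linalg.lstsq(np.c_[d1,-d2],o2-o1,rcond=None)[0]
    a,b=o1+s[0]*d1,o2+s[1]*d2
    return (a+b)/2,np.linalg.norm(a-b)
def proj(c,P):
    K=np.array(c["camera_matrix"]);E=np.array(c["extrinsics"])
    q=E[:3,:3].T@(np.asarray(P)-E[:3,3]); return np.array([K[0,2]-K[0,0]*q[0]/q[2],K[1,2]+K[1,1]*q[1]/q[2]])
def quat(M):
    q=R.from_matrix(M).as_quat(); return [q[3],q[0],q[1],q[2]]
def rot(q): return R.from_quat([q[1],q[2],q[3],q[0]]).as_matrix()
E
python3 - <<'E'
from h import *
np.set_printoptions(precision=4,suppress=True)
s=viewer.camera_model("scene");d=viewer.camera_model("side");w=viewer.camera_model("wrist")
for p in[(149,298),(195,346),(277,270)]: print("stock sc",onplane(s,p,.008))
for p in[(345,382),(318,288),(231,290)]: print("stock sd",onplane(d,p,.008))
print("pot",onplane(s,(250,212),.03))
print("rack top-low edge",tri(s,(300,194),d,(246,232)))
for p in [(262,160),(300,194),(362,150)]: print(onplane(s,p,.05))
M=rot(ctrl.read_tool_rot());E=np.array(w["extrinsics"])
print(M.T@E[:3,:3],M.T@(E[:3,3]-ctrl.read_tcp_pos()),w["camera_matrix"])
for p in [(262,125),(306,97)]: print("loops",onplane(s,p,.14))
E
```

```text
stock sc [ 0.4444 -0.293   0.008 ]
stock sc [ 0.5956 -0.3163  0.008 ]
stock sc [ 0.6316 -0.08    0.008 ]
stock sd [ 0.5912 -0.3187  0.008 ]
stock sd [ 0.6407 -0.094   0.008 ]
stock sd [ 0.4849 -0.0447  0.008 ]
pot [0.4931 0.0042 0.03  ]
rack top-low edge (array([0.5607, 0.1243, 0.0236]), np.float64(0.0035753350719464165))
[0.4258 0.1471 0.05  ]
[0.5702 0.107  0.05  ]
[0.6231 0.3311 0.05  ]
[[ 0.0007  0.9567  0.291 ]
 [ 1.     -0.0007  0.    ]
 [ 0.0003  0.291  -0.9567]] [ 0.0738 -0.0006 -0.1323] [[330.2086   0.     281.5777]
 [  0.     330.2086 208.5627]
 [  0.       0.       1.    ]]
loops [0.4083 0.1754 0.14  ]
loops [0.4384 0.3325 0.14  ]
```

Run:
```python
from h import *
import pickle
a=np.radians(12)
def down(a):
    x=np.array([-np.cos(a),np.sin(a),0]);z=np.array([0,0,-1.]);return np.c_[x,np.cross(z,x),z]
out={}
for n,p in(("rackw",(.52,.225,.30)),("stockw",(.53,-.19,.24))):
    ctrl.move_ptp(list(p),quat(down(a))); ctrl.pause(.15)
    c=viewer.camera_model("wrist"); im=viewer.snapshot("wrist"); cv2.imwrite(f"pics/{n}.png",im); out[n]=c
pickle.dump(out,open("cams.pkl","wb"))
print(ctrl.read_time(),ctrl.read_q())
```

```text
3.7333 [-0.20337321  0.28108602  0.57431261  1.76286562 -0.16650734  1.14611609
  1.78546738]
```

View pics/rackw.png

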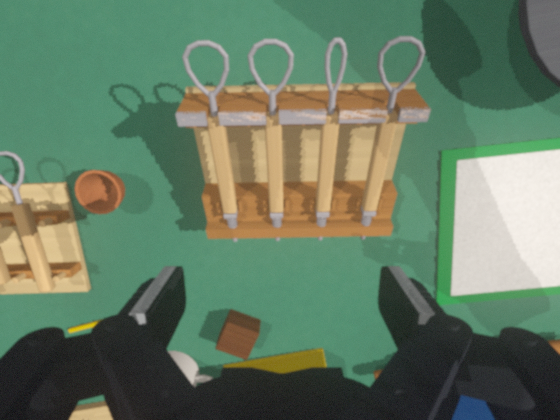

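View pics/stockw.png

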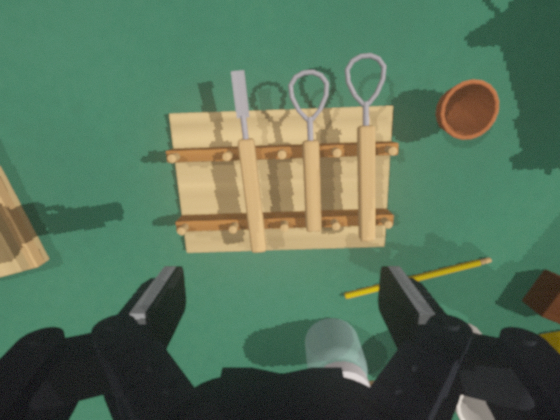

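Rack (left to right, +y to −y): the narrow loop is third from the left at about (337,60), so slot 1. Stock: empty place at far left, blade (250,190), short (313,185), right (367,180) at place −81. Zooming in for precise points.

Run:
```python
import cv2
a=cv2.imread("pics/rackw.png")[30:245,175:435]; cv2.imwrite("pics/rc.png",cv2.resize(a,None,fx=2.75,fy=2.75,interpolation=cv2.INTER_CUBIC))
a=cv2.imread("pics/stockw.png")[45:260,160:405]; cv2.imwrite("pics/sc.png",cv2.resize(a,None,fx=2.75,fy=2.75,interpolation=cv2.INTER_CUBIC))
```

```text
(no output)
```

View pics/rc.png

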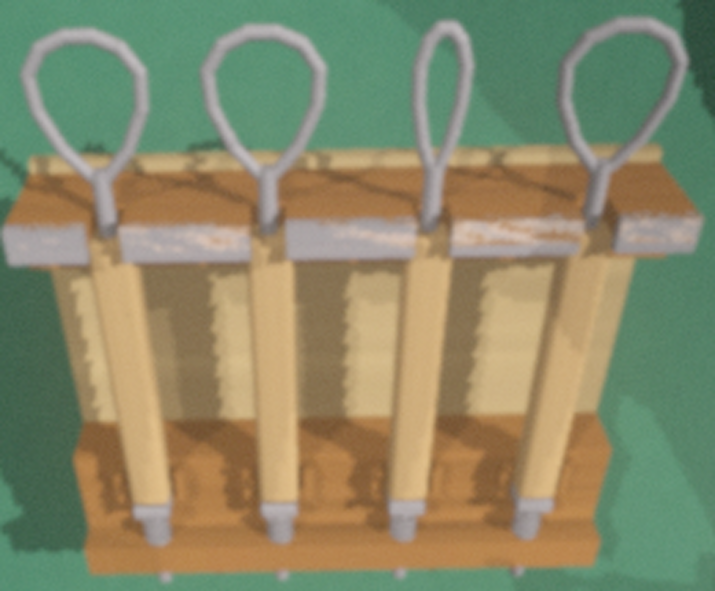

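View pics/sc.png

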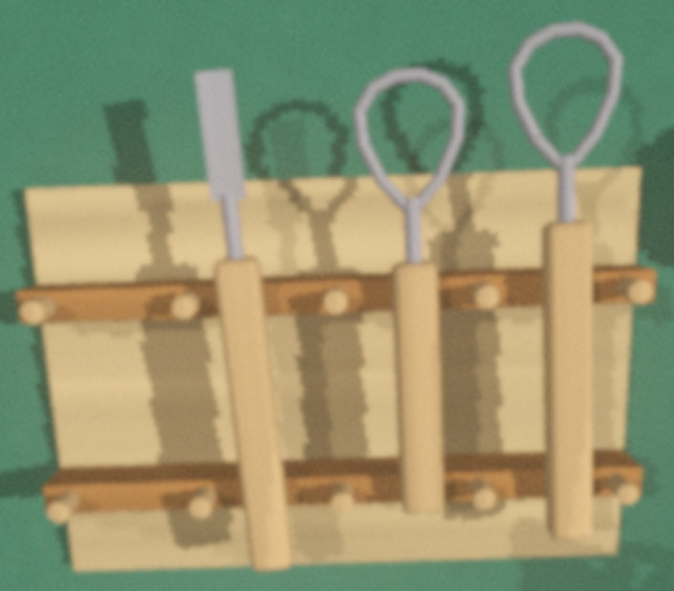

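```bash
cat > fit.py <<'E'
from h import *
import pickle
from scipy.optimize import least_squares
cams=pickle.load(open("cams.pkl","rb"))
np.set_printoptions(precision=4,suppress=True)
def un(p,o): return (np.array(p)+.5)/2.75-.5+np.array(o)
def Rr(yaw,t=np.radians(25)):
    h=np.array([-np.cos(yaw),np.sin(yaw),0]);x=h*np.cos(t)+np.array([0,0,np.sin(t)])
    z=-h*np.sin(t)+np.array([0,0,np.cos(t)]);return np.c_[x,np.cross(z,x),z]
ys=[81,27,-27,-81]
pr=un([(82,29),(265,26),(447,20),(633,18),(152,505),(279,503),(406,501),(533,497)],(175,30))
mr=np.array([(122,y,8) for y in ys]+[(-60,y,14) for y in ys])/1e3
c=cams["rackw"]
f=lambda q:np.concatenate([proj(c,q[:3]+Rr(q[3])@m)-p for m,p in zip(mr,pr)])
r=least_squares(f,[.52,.22,.08,.2],x_scale=[.1,.1,.1,1]);print(r.x,r.fun.reshape(-1,2));rack=r.x
ps=un([(34,311),(185,305),(336,301),(487,295),(640,290),(58,508),(201,504),(342,497),(484,497),(628,489)],(160,45))
ms=np.array([(x,y,48) for x in(38,-38) for y in(108,54,0,-54,-108)])/1e3
c=cams["stockw"]
P=np.array([onplane(c,p,.048) for p in ps])
f=lambda q:np.concatenate([(np.r_[q[:2],0]+Rr(q[2],0)@m-p)[:2] for m,p in zip(ms,P)])*1e3
r=least_squares(f,[.53,-.19,.2],x_scale=[.1,.1,1]);print(r.x,r.fun.reshape(-1,2));stock=r.x
for n,p in [("R shoulder",(567,222)),("R foot",(572,537)),("blade sh",(238,260)),("blade foot",(270,566)),("short sh",(416,262)),("short ft",(424,512))]:
    w=onplane(c,un(p,(160,45)),.048); print(n,w,Rr(stock[2],0).T@(w-np.r_[stock[:2],0]))
# independent check of rack with scene/side loop tips
s,d=viewer.camera_model("scene"),viewer.camera_model("side")
for y in (81,-81):
  w=rack[:3]+Rr(rack[3])@[.122,y/1e3,.007]; print(w,proj(s,w),proj(d,w))
w=rack[:3]+Rr(rack[3])@[-.084,.1,0];print(proj(s,w),proj(d,w))
pickle.dump((rack,stock),open("pose.pkl","wb"))
E
python3 fit.py
```

```text
[0.5037 0.2491 0.0805 0.1911] [[-1.3194  0.0776]
 [-0.5923  0.0235]
 [ 0.6285  1.0581]
 [ 0.5253  0.6359]
 [-0.518  -0.9017]
 [-0.0333 -0.8532]
 [ 0.514  -0.8055]
 [ 1.124  -0.0314]]
[ 0.5372 -0.189   0.1727] [[-0.6797 -0.216 ]
 [-0.3573 -0.2622]
 [-0.6936  0.0364]
 [-0.3084  0.3553]
 [-0.3859  0.2172]
 [ 0.5149  0.184 ]
 [ 0.2216 -0.2914]
 [ 1.2932 -0.126 ]
 [-0.4539  0.3618]
 [ 0.8492 -0.259 ]]
R shoulder [ 0.4901 -0.0986  0.048 ] [ 0.0619 -0.081   0.048 ]
R foot [ 0.6074 -0.1122  0.048 ] [-0.056  -0.0878  0.048 ]
blade sh [ 0.4794 -0.2133  0.048 ] [0.0528 0.0338 0.048 ]
blade foot [ 0.5954 -0.2286  0.048 ] [-0.0642  0.0289  0.048 ]
short sh [ 0.4928 -0.1523  0.048 ] [ 0.05   -0.0286  0.048 ]
short ft [ 0.5856 -0.1661  0.048 ] [-0.0438 -0.031   0.048 ]
[0.3827 0.19   0.1384] [257.2509 118.4129] [151.2212 183.7038]
[0.4135 0.3491 0.1384] [301.4796  90.9546] [156.4786 153.3655]
[302.71   185.9915] [242.9381 220.3647]
```

Rack fit is good to roughly 2 mm, and the stock fit to under 1 mm. The right tool's handle lies in place −81, 118 mm long as measured.

The neighbouring handles sit 54 mm away and the open fingers are 114 mm over their backs, so I have to grip shallow and use the forward swing. I'll hover square to the slope, look with the fingers open and shut, and probe the height by touching the wrong tool's handle.

```bash
cat >> h.py <<'E'
import pickle
def Rr(yaw,t=np.radians(25)):
    h=np.array([-np.cos(yaw),np.sin(yaw),0]);x=h*np.cos(t)+np.array([0,0,np.sin(t)])
    z=-h*np.sin(t)+np.array([0,0,np.cos(t)]);return np.c_[x,np.cross(z,x),z]
try:
    rack,stock=pickle.load(open("pose.pkl","rb"))
    RR,RO=Rr(rack[3]),rack[:3]; SR,SO=Rr(stock[2],0),np.r_[stock[:2],0]
except Exception: pass
def grip(Rt,pitch=0):  # gripper over tool: x along tool; pitch>0: foot lower (nose-up) about tool y
    M=np.c_[Rt[:,0],-Rt[:,1],-Rt[:,2]]
    return M@R.from_euler('y',pitch,degrees=True).as_matrix()
def rk(x,y,z): return RO+RR@(np.array([x,y,z])/1e3)
def st(x,y,z): return SO+SR@(np.array([x,y,z])/1e3)
def inrk(): return RR.T@(np.array(ctrl.read_tcp_pos())-RO)*1e3
E
python3 - <<'E'
from h import *
np.set_printoptions(precision=2,suppress=True)
q=quat(grip(RR))
ctrl.move_ptp(list(rk(0,-27,110)),q); ctrl.pause(.15)
c=viewer.camera_model("wrist");a=viewer.snapshot("wrist");cv2.imwrite("pics/open.png",a)
ctrl.gripper_close(20);b=viewer.snapshot("wrist");cv2.imwrite("pics/shut.png",b)
pickle.dump(c,open("c2.pkl","wb"))
cv2.imwrite("pics/os.png",np.hstack([cv2.resize(a,(400,300)),cv2.resize(b,(400,300))]))
ctrl.move_linear(list(rk(0,-27,45)),feed=.15)
f0=np.array(ctrl.read_wrist_force())
print(ctrl.move_linear(list(rk(0,-27,17)),feed=.025,max_force=3),inrk(),ctrl.read_wrist_force()-f0)
ctrl.move_linear(list(rk(0,-27,60)),feed=.2)
print(ctrl.read_time(),ctrl.read_q(),ctrl.read_gripper_width())
a=a[0:260,120:460];cv2.imwrite("pics/oc.png",cv2.resize(a,None,fx=2.3,fy=2.3,interpolation=cv2.INTER_CUBIC))
E
```

```text
True [  0.03 -26.94  25.39] [ 1.24 -0.55  3.4 ]
8.1167 [-0.64  0.65  0.34  1.51 -0.42  1.43  1.21] -6.0916575085064934e-05
```

View pics/os.png

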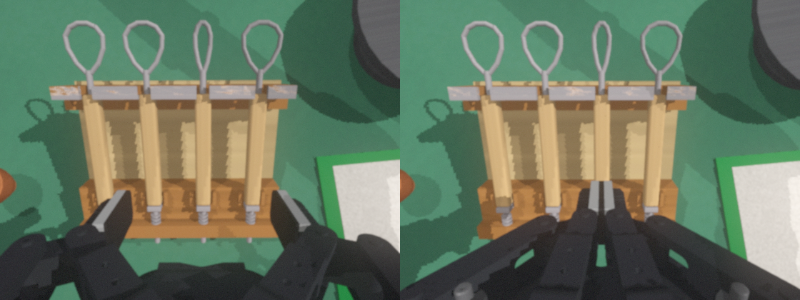

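Run:
```python
from h import *
np.set_printoptions(precision=1,suppress=True)
c=pickle.load(open("c2.pkl","rb"))
M=grip(RR);T=rk(0,-27,110)
f=lambda p,x:M.T@(onpl(c,p,T+M@[x/1e3,0,0],M[:,0])-T)*1e3
for n,p in(("openL",(178,268)),("openL2",(185,286)),("openR",(385,268)),("shutL",(272,253)),("shutR",(297,253))): print(n,f(p,11),f(p,-11))
im=np.hstack([cv2.imread("pics/open.png")[240:340,110:250],cv2.imread("pics/shut.png")[240:340,215:355]])
cv2.imwrite("pics/f.png",cv2.resize(im,None,fx=2.8,fy=2.8,interpolation=cv2.INTER_CUBIC))
```

```text
openL [ 11.  -44.6 -10.8] [-11.  -59.5  32.1]
openL2 [ 11.  -37.7 -25.1] [-11.  -50.2  12.7]
openR [ 11.   40.2 -11.2] [-11.   55.   31.6]
shutL [11.  -6.4  3.6] [-11.   -8.   51.6]
shutR [11.   4.9  3.6] [-11.    7.3  51.5]
```

View pics/f.png

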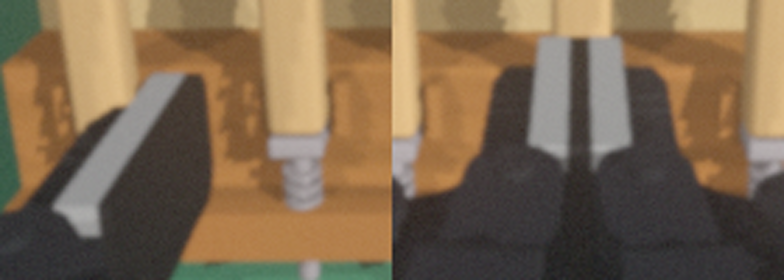

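Tip geometry: only about 7 mm thick for roughly the first 10 mm. With TCP at rack z = 18, the open tips stay above the neighbours and the closed pads overlap the handle by about 7 mm. The probe confirms the rack height to 0.4 mm. Now extracting.

Run:
```python
from h import *
np.set_printoptions(precision=2,suppress=True)
F=lambda:RR.T@np.array(ctrl.read_wrist_force())
ctrl.ungrasp()
print(ctrl.move_linear(list(rk(0,-27,17.5)),feed=.1,max_force=8),inrk(),F())
ctrl.gripper_close(60); print("w",ctrl.read_gripper_width(),ctrl.read_gripper_force(),F())
print(ctrl.move_linear(list(rk(-9,-27,17.5)),feed=.04,max_force=25),inrk(),F(),ctrl.read_gripper_width())
print(ctrl.move_linear(list(rk(-9,-27,45)),feed=.06,max_force=25),inrk(),F(),ctrl.read_gripper_width())
cv2.imwrite("pics/ex.png",viewer.snapshot("wrist"))
a,b=cv2.imread("pics/ex.png"),viewer.snapshot("side")[130:260,120:280]
cv2.imwrite("pics/exb.png",np.hstack([cv2.resize(a,(430,323)),cv2.resize(b,(370,323))]))
print(ctrl.read_time())
```

```text
False [ -0.1  -27.05  17.63] [-0.28  0.43  0.18]
w 0.013925877281921318 59.879695773124695 [ 0.43 -1.1   2.78]
False [ -6.52 -27.32  17.93] [6.73 1.18 6.77] 0.01386438551856408
False [ -9.51 -26.76  44.89] [ 0.63  0.43 -0.45] 0.013517715697758555
11.2083
```

View pics/exb.png

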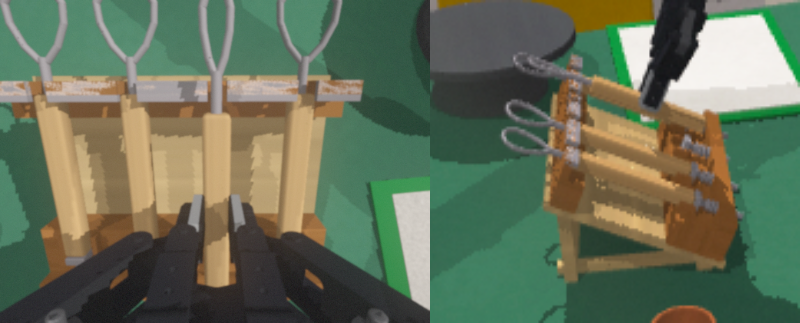

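The tool is out and held straight: shoulder at (216,113) in the left panel, handle parallel to the slope, the other three undisturbed. Now placing it in the stock place at +81.

Run:
```python
from h import *
np.set_printoptions(precision=2,suppress=True)
c=viewer.camera_model("wrist"); T=np.array(ctrl.read_tcp_pos()); M=rot(ctrl.read_tool_rot())
k=560/430
for p in [(204*k,115*k),(231*k,115*k),(204*k,278*k),(231*k,278*k)]: print(M.T@(onpl(c,p,T+M@[0,0,.0036],M[:,2])-T)*1e3)
ctrl.move_linear(list(rk(-9,-27,120)),feed=.25)
q=quat(grip(SR))
ctrl.move_ptp(list(st(0,84,120)),q)
f0=np.array(ctrl.read_wrist_force())
ctrl.move_linear(list(st(0,84,64)),feed=.15)
print(ctrl.move_linear(list(st(0,84,51)),feed=.02,max_force=3),SR.T@(np.array(ctrl.read_tcp_pos())-SO)*1e3,ctrl.read_wrist_force()-f0,ctrl.read_gripper_width())
ctrl.pause(.1);print(ctrl.read_wrist_force()-f0,ctrl.read_time())
```

```text
[57.96 -7.23  3.6 ]
[57.97  7.13  3.6 ]
[-47.53  -8.65   3.6 ]
[-47.51   8.98   3.6 ]
True [ 0.13 83.86 51.7 ] [-0.09 -0.73  4.86] 0.013553505632858134
[-0.59 -1.41  7.21] 14.85
```

Run:
```python
from h import *
np.set_printoptions(precision=2,suppress=True)
ctrl.ungrasp()
ctrl.move_linear(list(st(0,84,150)),feed=.25)
ctrl.move_ptp(list(st(2,-84,150)),quat(grip(SR)@R.from_euler('z',-3,degrees=True).as_matrix())) # tool z down -> -yaw
ctrl.pause(.1)
c=viewer.camera_model("wrist");T=np.array(ctrl.read_tcp_pos());M=rot(ctrl.read_tool_rot());im=viewer.snapshot("wrist");cv2.imwrite("pics/r.png",im)
print(T,ctrl.read_time())
# edges of the handle: sample brightness profile along expected handle midline
def px(x,y,z=.048): return proj(c,np.r_[(T+M@[x/1e3,y/1e3,0])[:2],z])
hsv=cv2.cvtColor(cv2.GaussianBlur(im,(3,3),0),cv2.COLOR_BGR2HSV)
for x in(58,20,-20):
    print(x,[(y,*hsv[tuple(np.round(px(x,y)).astype(int)[::-1])].tolist()) for y in range(-14,15,2)])
print([(x,*hsv[tuple(np.round(px(x,0)).astype(int)[::-1])].tolist()) for x in range(48,74,2)])
```

```text
[ 0.55 -0.11  0.15] 16.95
58 [(-14, 19, 89, 209), (-12, 19, 87, 217), (-10, 20, 88, 218), (-8, 20, 88, 218), (-6, 20, 89, 217), (-4, 19, 96, 192), (-2, 18, 103, 190), (0, 18, 103, 193), (2, 17, 98, 197), (4, 18, 95, 196), (6, 18, 100, 196), (8, 18, 103, 198), (10, 19, 99, 207), (12, 19, 88, 214), (14, 19, 89, 213)]
20 [(-14, 19, 100, 165), (-12, 20, 90, 208), (-10, 20, 90, 213), (-8, 20, 90, 213), (-6, 20, 91, 211), (-4, 18, 105, 180), (-2, 18, 103, 206), (0, 18, 104, 211), (2, 18, 103, 213), (4, 18, 100, 214), (6, 18, 101, 213), (8, 18, 100, 216), (10, 18, 100, 215), (12, 19, 96, 196), (14, 19, 94, 193)]
-20 [(-14, 17, 122, 142), (-12, 18, 112, 169), (-10, 17, 108, 174), (-8, 18, 108, 177), (-6, 18, 107, 178), (-4, 18, 107, 171), (-2, 18, 103, 203), (0, 18, 102, 210), (2, 18, 101, 212), (4, 18, 101, 212), (6, 18, 101, 212), (8, 18, 99, 218), (10, 18, 98, 218), (12, 18, 99, 193), (14, 18, 96, 186)]
[(48, 18, 101, 212), (50, 18, 100, 211), (52, 18, 100, 211), (54, 18, 100, 212), (56, 18, 102, 210), (58, 18, 103, 193), (60, 18, 80, 170), (62, 18, 71, 179), (64, 18, 69, 177), (66, 18, 71, 176), (68, 18, 70, 178), (70, 18, 71, 179), (72, 18, 69, 180)]
```

Run:
```python
from h import *
np.set_printoptions(precision=2,suppress=True)
T=np.array(ctrl.read_tcp_pos());M=rot(ctrl.read_tool_rot())
print(SR.T@(T-SO)*1e3,"\n",SR.T@M)
im=viewer.snapshot("wrist");c=viewer.camera_model("wrist")
# stud check: where does stud (38,-108),(38,-54),(-38,...) project
pts=[proj(c,st(x,y,48)) for x in(38,) for y in(-108,-54,0)]+[proj(c,st(x,-84.5,48)) for x in(59,2,-30)]
print(np.array(pts))
for p in pts: cv2.circle(im,tuple(np.round(p).astype(int).tolist()),1,(0,0,255),-1)
a=im[60:320,150:430];cv2.imwrite("pics/rv.png",cv2.resize(a,None,fx=2.3,fy=2.3))
```

```text
[  2.25 -81.67 149.73] 
 [[ 1.    0.05  0.  ]
 [ 0.05 -1.    0.  ]
 [ 0.   -0.   -1.  ]]
[[321.8  165.98]
 [246.07 162.22]
 [169.86 158.44]
 [290.6  134.24]
 [286.19 212.48]
 [283.96 251.95]]
```

View pics/rv.png

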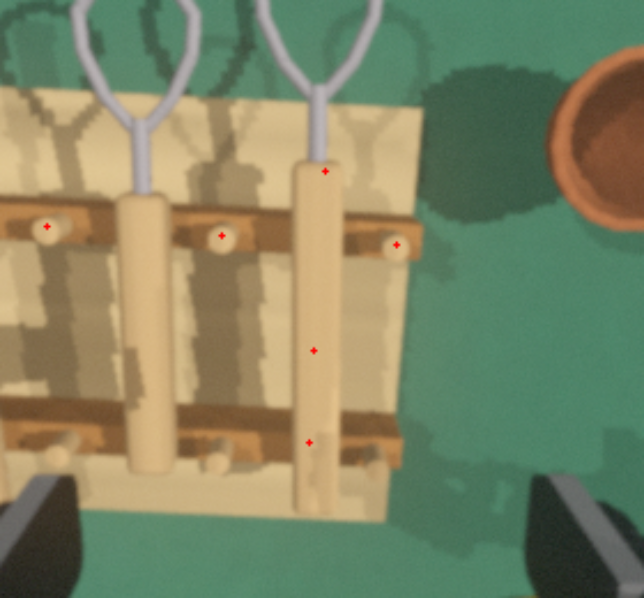

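The TCP was still settling, so the handle centre does agree with (2, −84.5). The red mid marker at (314,350) is on its midline and the skew is about 2.7°. Grasping it and moving to the pre-insertion pose.

```bash
cat >> h.py <<'E'
def shoulder(im,c,T,M):
    """x (mm, tool frame) where the wood ends along the held handle's midline, handle top 3.6 mm beyond TCP"""
    S=cv2.cvtColor(cv2.GaussianBlur(im,(3,3),0),cv2.COLOR_BGR2HSV)[...,1].astype(np.float32)
    xs=np.arange(40,76,.5); g=[]
    for x in xs:
        P=np.array([proj(c,T+M@[x/1e3,y/1e3,.0036]) for y in(-4,-3,3,4)],np.float32)
        g.append(cv2.remap(S,P[:,:1],P[:,1:],cv2.INTER_LINEAR).mean())
    return xs,np.array(g)
def tp(ox,y,oz,p,dx=0,dz=17.5): # TCP for tool origin (ox,y,oz) in rack, pitched p deg
    a=np.radians(p); return list(rk(ox+dx*np.cos(a)-dz*np.sin(a),y,oz+dx*np.sin(a)+dz*np.cos(a)))
E
python3 - <<'E'
from h import *
np.set_printoptions(precision=1,suppress=True,linewidth=200)
ctrl.move_linear(list(st(2,-84.5,75)),feed=.15);ctrl.pause(.1)
print(ctrl.move_linear(list(st(2,-84.5,51.5)),feed=.08,max_force=8),SR.T@(np.array(ctrl.read_tcp_pos())-SO)*1e3)
ctrl.gripper_close(60);print(ctrl.read_gripper_width(),ctrl.read_wrist_force())
ctrl.move_linear(list(st(2,-84.5,140)),feed=.2);ctrl.pause(.3)
T=np.array(ctrl.read_tcp_pos());M=rot(ctrl.read_tool_rot());c=viewer.camera_model("wrist");im=viewer.snapshot("wrist")
xs,g=shoulder(im,c,T,M);print("right",g[20:60])
ctrl.move_ptp(tp(12,-27,90,12),quat(grip(RR,12)));ctrl.pause(.4)
print(inrk(),"want",RR.T@(np.array(tp(12,-27,90,12))-RO)*1e3,ctrl.read_time())
T=np.array(ctrl.read_tcp_pos());M=rot(ctrl.read_tool_rot());c=viewer.camera_model("wrist");im=viewer.snapshot("wrist");cv2.imwrite("pics/pre.png",im)
xs,g=shoulder(im,c,T,M);print("right",g[20:60])
# same for the wrong tool's picture (pose at that time)
E0=np.array(c["extrinsics"]);Mx=grip(RR);Tx=rk(-9.5,-26.8,44.9)
c0=dict(c);E=np.eye(4);E[:3,:3]=Mx@M.T@E0[:3,:3];E[:3,3]=Tx+Mx@M.T@(E0[:3,3]-T);c0["extrinsics"]=E
xs,g=shoulder(cv2.imread("pics/ex.png"),c0,Tx,Mx);print("wrong",g[20:60]);print(xs[20:60])
E
```

```text
False [  2.6 -84.5  50.8]
0.013706328866524384 [-0.6  0.2  3.8]
right [ 99.1  99.2  99.3  99.5  99.2  99.2  98.8  98.5  98.9  98.9  98.8  98.5  98.3  98.5  98.5  98.6  99.9 100.5 102.3 103.4 103.   93.6  80.8  74.5  72.8  73.1  73.5  73.2  73.4  73.8  73.6  73.8  74.1
  74.2  74.5  74.2  74.   74.1  74.1  74.3]
[  8.3 -26.7 107.3] want [  8.4 -27.  107.1] 21.5833
right [100.6 100.6 100.1 100.4 101.3 101.2 100.6  99.8  99.3  99.7  99.8  99.3  99.5  99.2  99.2  99.1  98.3  96.7  96.2  96.1  96.7  93.2  77.4  51.9  45.3  54.   55.9  56.5  57.5  57.8  58.   58.4  59.2
  58.8  58.7  59.9  60.   60.3  61.4  62.1]
wrong [102.9 103.5 103.6 103.5 103.4 103.5 102.9 102.6 102.6 102.2 101.8 101.3 101.6 100.7 100.1  99.9 100.8 100.9  97.5  91.7  89.6  91.8  93.1  92.1  90.8  90.8  92.   92.4  92.5  92.6  92.   88.1  86.9
  85.9  86.   87.4  85.9  84.4  85.1  87. ]
[50.  50.5 51.  51.5 52.  52.5 53.  53.5 54.  54.5 55.  55.5 56.  56.5 57.  57.5 58.  58.5 59.  59.5 60.  60.5 61.  61.5 62.  62.5 63.  63.5 64.  64.5 65.  65.5 66.  66.5 67.  67.5 68.  68.5 69.
 69.5]
```

Shoulder comparison: the right tool sits 1.5 mm further forward in the grip than the wrong one did when home, so I correct for that. Inserting with force checks.

Run:
```python
from h import *
np.set_printoptions(precision=2,suppress=True)
F=lambda:RR.T@np.array(ctrl.read_wrist_force())
dx=-1.5;y=-27
def go(ox,oz,p,feed,mf=None):
    r=ctrl.move_linear(tp(ox,y,oz,p,dx),quat(grip(RR,p)),feed=feed,max_force=mf);ctrl.pause(.1)
    print((ox,oz,p),r,inrk()-RR.T@(np.array(tp(ox,y,oz,p,dx))-RO)*1e3,F(),ctrl.read_gripper_width());return r
go(9.7,24,12,.15)
if not go(9.7,10.5,12,.02,4): print("no contact")
T=inrk(); a=np.radians(12); oz=T[2]-17.5*np.cos(a)-dx*np.sin(a); print("oz",oz)
go(-1,oz,12,.05,20)
go(-10.5,oz,12,.04,25)
print(ctrl.read_time())
cv2.imwrite("pics/ins.png",viewer.snapshot("wrist"))
```

```text
(9.7, 24, 12) False [-0.61 -0.15  1.52] [ 0.8  -0.25 -0.4 ] 0.014052455141669248
(9.7, 10.5, 12) True [ 0.4  -0.02  1.51] [ 1.55 -0.1   5.38] 0.01364734831471742
oz 12.006247064591314
(-1, np.float64(12.006247064591314), 12) False [ 1.06 -0.44  0.11] [ 2.94 -0.01  5.06] 0.013948468327042123
(-10.5, np.float64(12.006247064591314), 12) False [ 2.74 -0.49  0.2 ] [7.96 0.53 5.02] 0.013913314969669525
23.9833
```

Run:
```python
from h import *
np.set_printoptions(precision=2,suppress=True)
F=lambda:RR.T@np.array(ctrl.read_wrist_force())
dx=-1.5;y=-27
def go(ox,oz,p,feed,mf=None):
    r=ctrl.move_linear(tp(ox,y,oz,p,dx),quat(grip(RR,p)),feed=feed,max_force=mf);ctrl.pause(.15)
    print((ox,oz,p),r,inrk(),F(),ctrl.read_gripper_width());return r
go(-12,12,12,.04,25)
r=go(-11.5,6,6,.02,20)
if not r: r=go(-11,-.5,0,.02,20)
print(inrk()-[dx,0,17.5],ctrl.read_time())
T=np.array(ctrl.read_tcp_pos());M=rot(ctrl.read_tool_rot());c=viewer.camera_model("wrist");im=viewer.snapshot("wrist");cv2.imwrite("pics/flat.png",im)
cv2.imwrite("pics/flats.png",viewer.snapshot("side"))
xs,g=shoulder(im,c,T,M);print(g[30:50])
```

```text
(-12, 12, 12) False [-13.56 -27.57  29.05] [8.53 0.69 5.85] 0.013552098316000039
(-11.5, 6, 6) False [-11.62 -27.55  23.07] [ 8.02 -0.2   4.63] 0.013687014064479176
(-11, -0.5, 0) False [ -9.68 -27.5   18.09] [8.32 1.48 9.9 ] 0.014042153636555968
[ -8.18 -27.5    0.59] 25.6667
[102.6  102.65 101.94 101.53 101.96 101.5  100.61 101.29 103.77 106.34
 106.6  102.    96.25  94.63  96.52  96.85  96.05  94.12  94.29  94.99]
```

Run:
```python
from h import *
np.set_printoptions(precision=2,suppress=True)
F=lambda:RR.T@np.array(ctrl.read_wrist_force())
dx=-1.5;y=-27
for ox in(-3.5,-.5,1):
    r=ctrl.move_linear(tp(ox,y,.3,0,dx),quat(grip(RR)),feed=.03,max_force=20);ctrl.pause(.15);print(ox,r,inrk()-[dx,0,17.5],F())
ctrl.ungrasp();ctrl.pause(.2);print(F(),inrk())
p=RR.T@(np.array(tp(1,y,.3,0,dx))-RO)*1e3
ctrl.move_linear(list(rk(p[0],p[1],60)),feed=.1)
ctrl.move_linear(list(rk(p[0],p[1],110)),feed=.2);ctrl.pause(.2)
a=viewer.snapshot("wrist");cv2.imwrite("pics/done.png",a)
ctrl.move_ptp([.40,.0,.35],quat(np.diag([-1.,1,-1])));ctrl.pause(.3)
b=viewer.snapshot("scene");cv2.imwrite("pics/scene1.png",b);cv2.imwrite("pics/side1.png",viewer.snapshot("side"))
cv2.imwrite("pics/fin.png",np.hstack([cv2.resize(a[20:240,130:420],(420,319)),cv2.resize(b[90:350,140:370],(380,319))]))
c=pickle.load(open("c2.pkl","rb"))
# numeric: plunger/wood boundary and tips in 'done' vs 'open' picture at same hover
o=cv2.imread("pics/open.png")
for n,im in(("open",o),("done",a)):
    h=cv2.cvtColor(cv2.GaussianBlur(im,(3,3),0),cv2.COLOR_BGR2HSV)[...,1].astype(int)
    for i,yy in enumerate((81,27,-27,-81)):
        P=[proj(c,rk(x,yy,14)) for x in range(-54,-68,-1)]
        print(n,3-i,[h[int(round(p[1])),int(round(p[0]))] for p in P])
print(ctrl.read_time())
```

```text
-3.5 False [ -2.8  -27.41   0.64] [ 2.76 -0.03  6.48]
-0.5 False [ -0.51 -27.37   0.62] [ 2.07 -1.36  4.81]
1 False [ -0.26 -27.38   0.68] [-4.02 -2.    3.72]
[-1.32  0.04 -0.29] [ -0.5  -27.    17.83]
open 3 [np.int64(105), np.int64(104), np.int64(94), np.int64(75), np.int64(54), np.int64(52), np.int64(40), np.int64(24), np.int64(6), np.int64(6), np.int64(4), np.int64(3), np.int64(3), np.int64(2)]
open 2 [np.int64(103), np.int64(102), np.int64(101), np.int64(101), np.int64(100), np.int64(99), np.int64(86), np.int64(55), np.int64(26), np.int64(13), np.int64(10), np.int64(12), np.int64(10), np.int64(11)]
open 1 [np.int64(103), np.int64(102), np.int64(103), np.int64(101), np.int64(101), np.int64(102), np.int64(78), np.int64(44), np.int64(20), np.int64(12), np.int64(10), np.int64(10), np.int64(10), np.int64(12)]
open 0 [np.int64(104), np.int64(102), np.int64(101), np.int64(101), np.int64(101), np.int64(100), np.int64(90), np.int64(34), np.int64(15), np.int64(10), np.int64(10), np.int64(10), np.int64(10), np.int64(12)]
done 3 [np.int64(104), np.int64(102), np.int64(93), np.int64(76), np.int64(54), np.int64(48), np.int64(33), np.int64(18), np.int64(6), np.int64(4), np.int64(4), np.int64(3), np.int64(2), np.int64(3)]
done 2 [np.int64(102), np.int64(101), np.int64(101), np.int64(102), np.int64(102), np.int64(101), np.int64(102), np.int64(101), np.int64(98), np.int64(80), np.int64(47), np.int64(21), np.int64(10), np.int64(12)]
done 1 [np.int64(101), np.int64(102), np.int64(102), np.int64(102), np.int64(101), np.int64(101), np.int64(100), np.int64(101), np.int64(98), np.int64(79), np.int64(47), np.int64(21), np.int64(13), np.int64(10)]
done 0 [np.int64(102), np.int64(101), np.int64(101), np.int64(102), np.int64(102), np.int64(103), np.int64(102), np.int64(101), np.int64(98), np.int64(77), np.int64(44), np.int64(18), np.int64(10), np.int64(10)]
30.9583
```

View pics/fin.png

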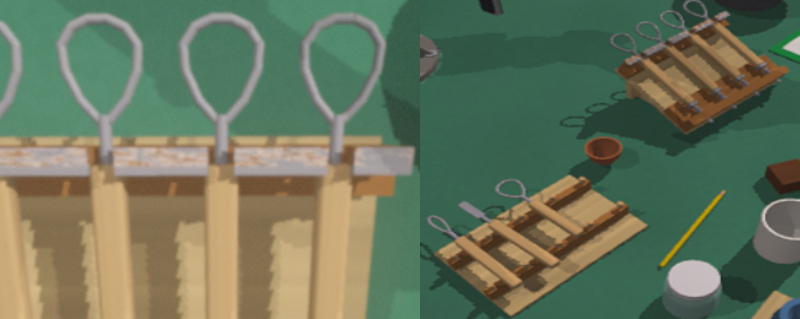

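The new tool's foot boundary and loop tip line up with the tools in slots 0 and 2, with its shoulder under the catch. The narrow-loop tool lies across both bars in the last place, and the bystanders are unmoved.

```bash
python3 -c "
from cell import ctrl
print(ctrl.close_job())"
```

```text
the job is handed in; nothing more can be done
None
```

The job is handed in at about 31 s: the narrow-loop tool lies in the last stock place (y +81), and the matching wide-loop tool is home in slot 1 under the catch, level with its neighbours in the last picture.

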